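Snug down the lantern battery cover crosswise

TASK

Tighten the four wing nuts on the cover plate of the solar lantern's battery box clockwise, roughly half a turn each, until each one goes firm, so the cover seats evenly on its gasket. Work in cross order: after the first nut do the one diagonally opposite it, then the remaining two. Stop when you feel a nut go firm and do not force it further, and leave the lantern, grill brush, plant pot and tray where they are.

Things in the scene. Friction and masses are not known exactly. Their poses are not given: they have to be found in the camera images.
- cover: white-painted steel cover plate 160 x 160 x 6 mm; origin: centre of its underside, x, y along its sides, z up; studs at x, y = +-52 mm; low black disc (52 mm wide, 4 mm high) in the middle. A springy gasket holds it 1 to 3 mm (unseen, varies) above a hard seat on the fixed grey box, 185 x 185 x 40 mm. It cannot slide or spin, only dip and tilt under the nuts.
- nut1: steel wing nut at the -x -y corner of the cover, diagonally opposite nut3. All nuts: flange 26 mm wide, 4 mm thick; above it a wing bar 46 mm long, 10 mm thick, 4 to 28 mm above the underside, its outer 14 mm standing up as ears to 36 mm. Origin: on the axis at the nut's underside, at the start just above the cover's top; x along the wings, y across them (grip along y), z up.
- nut2: steel wing nut at the +x -y corner of the cover, diagonally opposite nut4. All nuts: tighten clockwise seen from above, dropping 8 mm per full turn, and stay where left. From the start a nut takes 0.22 to 0.57 of a turn to go firm (never under 0.2): different every time, but alike within about 0.12 of a turn for the four nuts of one case.
- nut3: steel wing nut at the +x +y corner of the cover, diagonally opposite nut1. All nuts: until the cover is hard on its seat the nut turns with a torque of 0.06 to 0.1 N m; from there it climbs by about 0.3 N m per radian (read it while turning or right after a turn of 0.1 rad or more). Just firm is 0.15 N m; 0.19 to 0.25 N m is good; above 0.3 N m is forcing it.
- nut4: steel wing nut at the -x +y corner of the cover, diagonally opposite nut2. All nuts: a nut's axis is fixed and rigid, so a grip off its axis meets a side load. Tightening one nut hardly loosens another that is already firm.
- lantern: solar lantern with a toggle switch on its black base, 100 mm across, 124 mm tall, standing; origin at the centre of its underside. Bystander.
- brush: stainless grill brush lying bristles down, 242 mm long, 45 mm wide, 31 mm high; origin on the table under the brush, x along it, handle end at -160 mm, head end at +82 mm. Bystander.
- pot: small green plastic plant pot of soil, 86 mm across, 75 mm tall; origin at the centre of its underside. Bystander.
- tray: bamboo tray 200 x 150 x 22 mm with two grey silicone coasters in it; origin at the centre of its underside. Bystander.

How it is judged:
On the way, in this order (a step that is already met when the one before it is completed fails the run):
1. one nut is firm (contact force between any of nut1, nut2, nut3, nut4 and cover above 7 N), for 0.2 s.
2. the nut diagonally opposite is firm too ((contact force between each of nut1, nut3 and cover above 7 N or contact force between each of nut2, nut4 and cover above 7 N)), for 0.2 s.
3. a third nut is firm ((contact force between each of nut1, nut2, nut3 and cover above 7 N or contact force between each of nut2, nut3, nut4 and cover above 7 N or contact force between each of nut3, nut4, nut1 and cover above 7 N or contact force between each of nut4, nut1, nut2 and cover above 7 N)), for 0.2 s.
4. all four nuts are firm (contact force between each of nut1, nut2, nut3, nut4 and cover above 7 N), for 0.2 s.
At the end, for the whole second after the job is handed in: All four nuts bear on the cover with more than 7 N and less than 50 N each, the cover is level within 0.012 rad, and lantern, brush, pot and tray are within 30 mm of where they stood (all of step 4 and contact force between each of nut1, nut2, nut3, nut4 and cover below 50 N and angle between cover's own z axis and vertical below 0.012 rad and distance of each of lantern, brush, pot, tray from where it was at the start of the episode below 0.03 m); the robot touches nothing.
It fails at once if a nut is forced: it bears on the cover with more than 50 N (contact force between any of nut1, nut2, nut3, nut4 and cover above 50 N).
It fails at once if two neighbouring nuts are firm while neither diagonal pair is (not in cross order) ((contact force between each of nut1, nut2 and cover above 7 N or contact force between each of nut2, nut3 and cover above 7 N or contact force between each of nut3, nut4 and cover above 7 N or contact force between each of nut4, nut1 and cover above 7 N) and not (contact force between each of nut1, nut3 and cover above 4 N or contact force between each of nut2, nut4 and cover above 4 N)).
It fails at once if the lantern, brush, pot or tray is shifted by more than 30 mm or tipped (distance of any of lantern, brush, pot, tray from where it was at the start of the episode above 0.03 m or angle between any of lantern, brush, pot, tray's own z axis and vertical above 0.3 rad).
It also fails if it takes over 72 s, if anything falls off the work surface, if the arm or the gripper's body presses on something with over 40 N, if the wrist force passes 120 N, or if a joint passes its speed limit or range.

ROBOT

A 6-joint arm with a two-finger parallel gripper is mounted at the origin on the work surface. World frame = base frame: x ahead of the robot, y to its left, z up, the work surface at z = 0. Lengths are in m, angles in rad, forces in N, time in s.
With the tool pointing down it reaches from about 0.275 to 0.725 m from the base axis. Payload 15.9 kg.
Tool frame: the origin (TCP) lies between the finger pads; the fingertips stand 11 mm ahead of it and the grasp point (between the pads) lies 8 mm behind it (r.tcp_to_tips is the distance from the TCP to the fingertips, in m); z points along the fingers, y is the line along which they close (so a half turn about z gives the same grasp; the last joint's range is limited). The gripper opens to 85 mm and grips with 20 to 120 N. Pads are 22 mm wide; open, the fingers measure 114 mm over their backs; the gripper's body (76 mm by 85 mm) begins 54 mm behind the grasp point. The pads swing forward as they close: fully open they stand 13 mm farther back than shut.
Start: joints at [-1.159, 0.213, -0.034, 1.323, 0, 1.571], TCP at [0.2, -0.458, 0.242] pointing down, gripper open.
Joint ranges: [-2.98, 2.98], [-0.74, 1.72], [-1.14, 1.35], [-2.1, 2.04], [-1.57, 1.44], [-3.14, 3.14]. Speed limits (rad/s): [1.89, 1.89, 2.39, 2.57, 3.14, 3.14].

INTERFACE

Orientations are given as a unit quaternion [w, x, y, z].
In Python, from plant import r gives the robot as it stands.
- The arm moves only by the tool step_arm, never from a script. Its argument "rows" is one flat list of numbers, 5 for each row, row after row: the opening, from -1 (shut) to 1 (fully open), then the shift along the tool's x, y, z in m, then the turn about the tool's z in rad. In form: [jaw, x, y, z, roll, jaw, x, y, z, roll, ...]. A call has 1 to 12 rows; each row shifts and turns the commanded pose from where the row before left it, along the tool's axes as they then stand; what a row does not reach is not made up. A row lasts 1/8 s, in which the tool goes at most 62.5 mm and 10.7 degrees, less where a joint would pass 70% of its speed; a pose out of reach is approached as far as the arm can. A call is refused whole if a number of a shift passes 0.0625 or a number of a turn 0.188, either way. A call with a gripper value outside its range is refused whole. The fingers move at their own pace and stop on an object; the grip force is fixed at half the most. Time passes only in rows, so rows that do not move let the fingers close. It gives the time, the measured TCP pose, the force, the opening and the grip force at its end, in the units of the state.
- r.observe(): the state, without advancing time (a new reading comes with each control period).
- r.camera(name): name is "scene" or "top" or "wrist"; returns the picture (384x512x3 uint8, red, green, blue); there is no depth.
- r.camera_info(name): a dict with "camera_matrix" (3x3 intrinsics, pixels), "k1" (the pictures are not rectified: a ray, as slopes to the right and down, at radius r is drawn at 1 + k1 r^2 times it, then the intrinsics apply), "pose" (4x4, takes a point from camera to world coordinates). Camera axes: x right, y down, z forward; pixel columns grow to the right and rows downward; lengths in m; the calibration is good to about 2 mm. A picture is of the moment at which its call begins: read the wrist's pose just before it. camera_info takes no time and is no camera call; for the wrist camera it gives the pose at the moment of the call.
- r.finish_job(): hands the job in; it is judged then, once.
The state is a dict: "clock": time; "joint_pos": joint angles; "joint_velocities": joint speeds; "joint_efforts": joint torques, N m; "position": TCP position; "orientation": TCP orientation; "wrist_force": force on the tool from outside, world axes, zero at the start; "wrist_torque": the same for the moment, N m; "gripper_width": finger opening in m; "grasp_force": force on a finger pad.
Only numpy, scipy, OpenCV 4.12 (cv2) and the standard library are available. Lean on these libraries where they do the work, as an engineer would, in place of code of your own. Each camera call takes 0.05 s, during which the arm holds its last target. There are 200 camera calls.

## Working session

There is one attempt and no reset: what is moved stays moved. The work goes in short steps, Python scripts to look and compute and a tool call to move; the robot and the scene stay as the last step left them, time stands still between calls to the robot, and variables do not carry over. Pictures are saved under pics/ and viewed, at most 10 in all, crops included, and the job is handed in when it is done.

Besides the shell and the picture viewer there is one more tool, called after "Call:" in YAML: its name, and indented under it one key for each argument. step_arm: Moves the arm, as the interface text tells. Its arguments: {"type":"object","properties":{"rows":{"type":"array","items":{"type":"number"}}},"required":["rows"]}

```bash
ls; mkdir -p pics
python3 - <<'E'
from plant import r
import cv2
o=r.observe()
print({k:(v if not hasattr(v,'round') else v) for k,v in o.items()}, r.tcp_to_tips)
for n in("top","scene"):
    im=r.camera(n); cv2.imwrite(f"pics/{n}0.png",im[:,:,::-1]); i=r.camera_info(n); print(n,i)
E
```

```text
pics
{'clock': 0.0, 'joint_pos': array([-1.15901192e+00,  2.13363186e-01, -3.50169254e-02,  1.32352218e+00,
        3.39867211e-05,  1.57079074e+00]), 'joint_velocities': array([ 0.00114361,  0.00090815, -0.00097381, -0.00111174,  0.00032831,
       -0.00028189]), 'joint_efforts': array([-3.40062325e-03, -6.86171651e+01,  4.87115693e+01,  1.79005461e-02,
       -2.27961286e-04,  7.14035167e-06]), 'position': array([ 0.20000442, -0.45790758,  0.24182939]), 'orientation': array([-5.44776481e-04,  9.78878253e-01,  2.04443294e-01, -9.64159298e-05]), 'wrist_force': array([ 1.26696458,  0.70039736, -0.12326889]), 'wrist_torque': array([0.02160718, 0.03295176, 0.01101318]), 'grasp_force': 0.0, 'gripper_width': 0.08534495898371472} 0.011
top {'camera_matrix': array([[378.29349649,   0.        , 251.23486127],
       [  0.        , 378.29349649, 191.04730291],
       [  0.        ,   0.        ,   1.        ]]), 'k1': 0.030717896179076616, 'pose': array([[-0.01815278, -0.98726235,  0.1580618 ,  0.34659123],
       [-0.99978577,  0.019496  ,  0.00695161,  0.00338465],
       [-0.00994463, -0.15790174, -0.98740475,  1.04405617],
       [ 0.        ,  0.        ,  0.        ,  1.        ]])}
scene {'camera_matrix': array([[368.69407523,   0.        , 255.58893531],
       [  0.        , 368.69407523, 190.54610279],
       [  0.        ,   0.        ,   1.        ]]), 'k1': -0.023147751935530706, 'pose': array([[ 0.05907245,  0.56053468, -0.82602138,  1.52799841],
       [ 0.99811254, -0.04708059,  0.03943076, -0.05982606],
       [-0.01678726, -0.82679156, -0.56225786,  0.76157956],
       [ 0.        ,  0.        ,  0.        ,  1.        ]])}
```

View pics/top0.png

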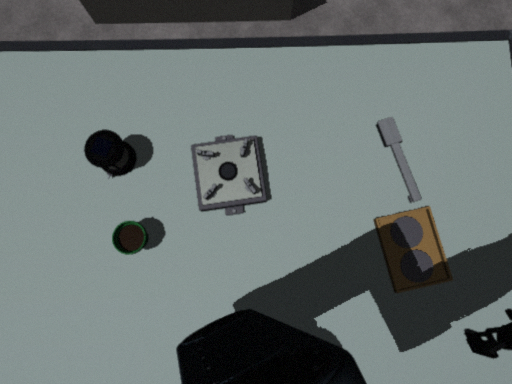

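View pics/scene0.png

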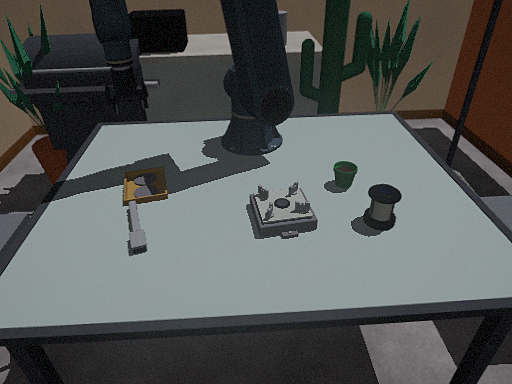

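```bash
cat > h.py <<'E'
from plant import r
import numpy as np, cv2
from scipy.spatial.transform import Rotation as R
def cast(i,px,z):
    K=i["camera_matrix"];k=i["k1"];P=i["pose"]
    d=(np.atleast_2d(px).astype(float)-K[:2,2])/K[0,0]; u=d.copy()
    for _ in range(10): u=d/(1+k*(u**2).sum(1,keepdims=True))
    w=np.c_[u,np.ones(len(u))]@P[:3,:3].T; t=(z-P[2,3])/w[:,2]
    return P[:3,3]+w*t[:,None]
def proj(i,X):
    P=i["pose"];c=(np.atleast_2d(X)-P[:3,3])@P[:3,:3]; u=c[:,:2]/c[:,2:]
    return u*(1+i["k1"]*(u**2).sum(1,keepdims=True))*i["camera_matrix"][0,0]+i["camera_matrix"][:2,2]
def tool():
    o=r.observe(); q=o["orientation"]; return o["position"],R.from_quat([q[1],q[2],q[3],q[0]]).as_matrix(),o
E
python3 - <<'E'
from h import *
im=cv2.imread("pics/top0.png"); i=r.camera_info("top")
c=im[125:225,180:280]; cv2.imwrite("pics/c0.png",cv2.resize(c,(600,600),interpolation=cv2.INTER_CUBIC))
g=cv2.cvtColor(im,cv2.COLOR_BGR2GRAY)
print("disc",cast(i,(228,171.5),.052)); print("nuts",cast(i,[(208,154),(246,147),(252,185),(213,191)],.07).round(3))
p,T,o=tool(); print(T.round(3)); print(r.camera_info("wrist"))
E
```

```text
disc [[0.55965392 0.07164734 0.052     ]]
nuts [[0.604 0.123 0.07 ]
 [0.621 0.022 0.07 ]
 [0.518 0.008 0.07 ]
 [0.505 0.11  0.07 ]]
[[ 0.916  0.4   -0.   ]
 [ 0.4   -0.916  0.001]
 [-0.    -0.001 -1.   ]]
{'camera_matrix': array([[278.72572474,   0.        , 252.73537425],
       [  0.        , 278.72572474, 192.48873465],
       [  0.        ,   0.        ,   1.        ]]), 'k1': -0.041769986839923154, 'pose': array([[ 4.00268218e-01, -8.68338990e-01, -2.92869856e-01,
         2.75724077e-01],
       [-9.16397916e-01, -3.79438074e-01, -1.27442568e-01,
        -4.25188387e-01],
       [-4.62623526e-04,  3.19396536e-01, -9.47621042e-01,
         3.72835097e-01],
       [ 0.00000000e+00,  0.00000000e+00,  0.00000000e+00,
         1.00000000e+00]])}
```

View pics/c0.png

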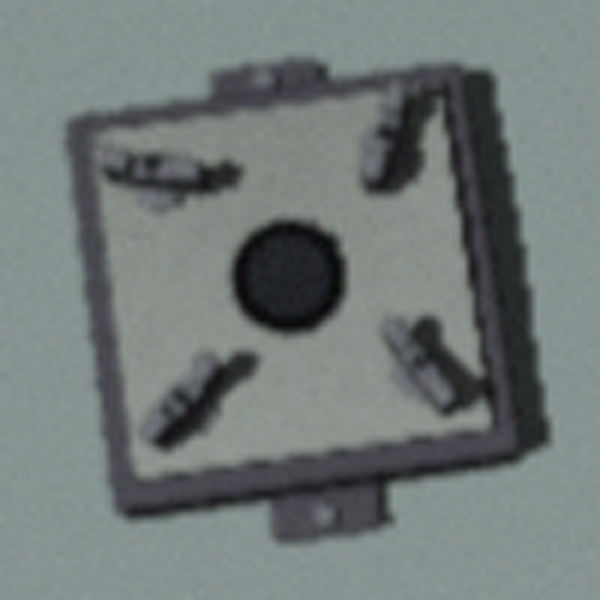

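```bash
cat >> h.py <<'E'
def plan(xyz,droll,n,jaw=1,lag=0):
    p,T,o=tool(); d=(np.array(xyz)-p)/n; rows=[]; s=droll/n; a=np.arctan2(T[1,0],T[0,0])
    for k in range(n):
        c,sn=np.cos(a),np.sin(a)
        rows+= [jaw,round(float(c*d[0]+sn*d[1]),4),round(float(sn*d[0]-c*d[1]),4),round(float(-d[2]),4),round(s,4)]; a-=s
    print(str(rows).replace(" ","")," p",p.round(4),"j6",o["joint_pos"][5].round(3),"a",a)
E
python3 - <<'E'
from h import *
plan((.54,.08,.22),-2.2,12)
E
```

```text
[1,0.0439,-0.0297,0.0018,-0.1833,1,0.0486,-0.0212,0.0018,-0.1833,1,0.0516,-0.012,0.0018,-0.1833,1,0.053,-0.0024,0.0018,-0.1833,1,0.0525,0.0073,0.0018,-0.1833,1,0.0503,0.0167,0.0018,-0.1833,1,0.0464,0.0256,0.0018,-0.1833,1,0.041,0.0337,0.0018,-0.1833,1,0.0341,0.0406,0.0018,-0.1833,1,0.0262,0.0461,0.0018,-0.1833,1,0.0173,0.0501,0.0018,-0.1833,1,0.0079,0.0524,0.0018,-0.1833]  p [ 0.2    -0.4579  0.2419] j6 1.571 a 2.611822293906508
```

Call:
step_arm:
  rows: [1, 0.044, -0.03, 0.002, -0.183, 1, 0.049, -0.021, 0.002, -0.183, 1, 0.052, -0.012, 0.002, -0.183, 1, 0.053, -0.002, 0.002, -0.183, 1, 0.053, 0.007, 0.002, -0.183, 1, 0.05, 0.017, 0.002, -0.183, 1, 0.046, 0.026, 0.002, -0.183, 1, 0.041, 0.034, 0.002, -0.183, 1, 0.034, 0.041, 0.002, -0.183, 1, 0.026, 0.046, 0.002, -0.183, 1, 0.017, 0.05, 0.002, -0.183, 1, 0.008, 0.052, 0.002, -0.183]

```text
clock: 1.6
position: [0.5437, 0.0801, 0.218]
orientation: [-0.0, 0.261, 0.965, -0.0]
wrist_force: [0.6, -1.1, 0.3]
gripper_width: 0.0855
grasp_force: 0.0
```

Call:
step_arm:
  rows: [1, 0, 0, 0, 0, 1, 0, 0, 0, 0]

```text
clock: 1.85
position: [0.5426, 0.0782, 0.218]
orientation: [-0.0, 0.264, 0.964, -0.0]
wrist_force: [-1.0, 0.0, -0.1]
gripper_width: 0.0856
grasp_force: 0.0
```

Run:
```python
from h import *
p,T,o=tool(); i=r.camera_info("wrist"); im=r.camera("wrist")[:,:,::-1]; cv2.imwrite("pics/w1.png",im)
np.save("w1.npy",i,allow_pickle=True); print(p,T.round(3),o["joint_pos"].round(3))
```

```text
[0.54264988 0.07820855 0.21795218] [[-0.86   0.51  -0.001]
 [ 0.51   0.86  -0.   ]
 [ 0.001 -0.001 -1.   ]] [ 0.143  0.319  0.044  1.297 -0.     0.678]
```

View pics/w1.png

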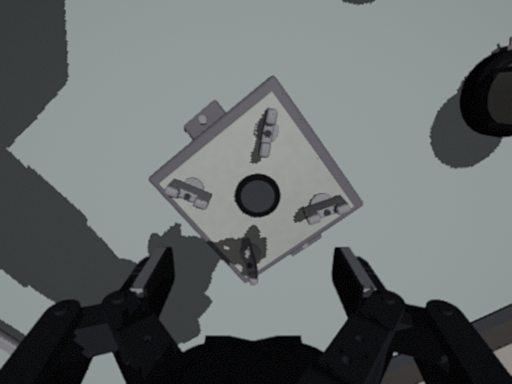

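Run:
```python
from h import *
im=cv2.imread("pics/w1.png"); i=np.load("w1.npy",allow_pickle=True).item()
c=im[70:290,140:370]; c=cv2.convertScaleAbs(c,alpha=1.7)
cv2.imwrite("pics/w1c.png",cv2.resize(c,None,fx=2.6,fy=2.6,interpolation=cv2.INTER_CUBIC))
g=cv2.cvtColor(im,cv2.COLOR_BGR2GRAY); sub=g[165:225,230:286]
m=(sub<70).astype(np.uint8); n,l,s,ce=cv2.connectedComponentsWithStats(m); k=1+s[1:,4].argmax(); px=ce[k]+[230,165]
ctr=cast(i,px,.052)[0]; print(px,s[k],ctr, "top-cam", cast(r.camera_info("top"),(228.3,171.2),.052))
for yaw in np.arange(0,.3,.02): pass
# cover outline: whitish low saturation bright
hsv=cv2.cvtColor(im,cv2.COLOR_BGR2HSV); print([ (q,im[q[1],q[0]].tolist()) for q in [(230,160),(300,170),(350,203),(160,175),(400,250),(290,240)]])
```

```text
[257.09042904 195.09108911] [   5    9   45   43 1515] [0.56355148 0.07146744 0.052     ] top-cam [[0.5604585  0.07083621 0.052     ]]
[((230, 160), [154, 157, 155]), ((300, 170), [152, 155, 153]), ((350, 203), [150, 152, 150]), ((160, 175), [98, 91, 94]), ((400, 250), [152, 152, 145]), ((290, 240), [143, 146, 144])]
```

View pics/w1c.png

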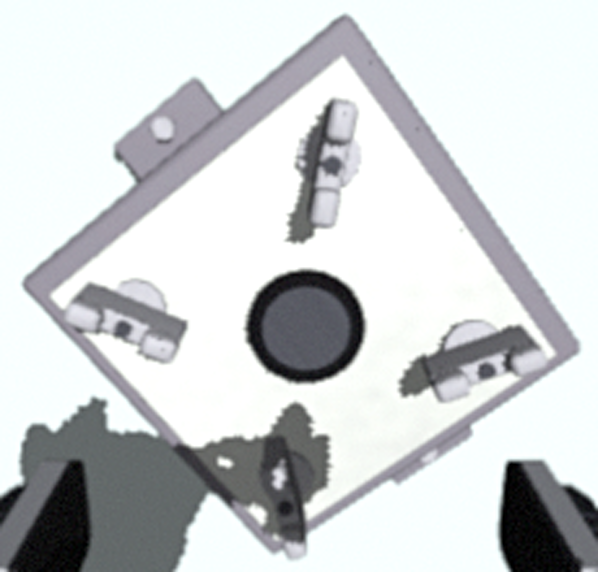

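Run:
```python
from h import *
i=np.load("w1.npy",allow_pickle=True).item()
f=lambda q:np.array(q)/2.6+[140,70]
E={"A":[(343,117),(323,208)],"B":[(82,316),(160,346)],"C":[(452,386),(528,358)],"D":[(278,450),(293,548)]}
S={"A":(332,165),"B":(123,328),"C":(487,370),"D":(285,508)}
s=np.array([cast(i,f(S[k]),.077)[0] for k in "ABCD"]); 
for k,q in zip("ABCD",s):
    e=cast(i,f(E[k]),.085); d=e[1]-e[0]; print(k,"stud",q.round(4),"earmid",e.mean(0).round(4),"len",np.linalg.norm(d).round(4),"w",(np.arctan2(d[1],d[0])%np.pi).round(3))
print("mean",s.mean(0)); 
d=s[0]-s[3]; print(np.linalg.norm(d),np.arctan2(d[1],d[0])); d=s[1]-s[2]; print(np.linalg.norm(d),np.arctan2(d[1],d[0]))
# silhouette of cover boundary
g=cv2.GaussianBlur(cv2.imread("pics/w1.png",0),(3,3),0); m=(g>125).astype(np.uint8)
n,l,st,ce=cv2.connectedComponentsWithStats(m,connectivity=4); k=l[160,230]; print(st[k])
```

```text
A stud [0.5068 0.1161 0.077 ] earmid [0.5054 0.1168 0.085 ] len 0.033 w 2.404
B stud [0.5199 0.0127 0.077 ] earmid [0.5192 0.0145 0.085 ] len 0.0319 w 0.639
C stud [0.6104 0.1298 0.077 ] earmid [0.6077 0.1301 0.085 ] len 0.0316 w 1.425
D stud [0.6244 0.0256 0.077 ] earmid [0.6168 0.0306 0.085 ] len 0.0483 w 2.735
mean [0.56538219 0.071059   0.077     ]
0.148415865672925 2.485625321150593
0.14797577299841852 -2.228559162154919
[  160    92   193   177 12607]
```

Run:
```python
from h import *
plan((.506,.116,.13),-2.94,16)
```

```text
[1,0.0032,0.0009,0.0055,-0.1837,1,0.003,0.0015,0.0055,-0.1837,1,0.0027,0.002,0.0055,-0.1837,1,0.0023,0.0024,0.0055,-0.1837,1,0.0018,0.0028,0.0055,-0.1837,1,0.0012,0.0031,0.0055,-0.1837,1,0.0006,0.0032,0.0055,-0.1837,1,0.0,0.0033,0.0055,-0.1837,1,-0.0006,0.0033,0.0055,-0.1837,1,-0.0011,0.0031,0.0055,-0.1837,1,-0.0017,0.0028,0.0055,-0.1837,1,-0.0022,0.0025,0.0055,-0.1837,1,-0.0026,0.002,0.0055,-0.1837,1,-0.0029,0.0015,0.0055,-0.1837,1,-0.0032,0.001,0.0055,-0.1837,1,-0.0033,0.0004,0.0055,-0.1837]  p [0.5426 0.0777 0.2182] j6 0.678 a 5.54605292445003
```

Call:
step_arm:
  rows: [1, 0.0032, 0.0009, 0.0055, -0.184, 1, 0.003, 0.0015, 0.0055, -0.184, 1, 0.0027, 0.002, 0.0055, -0.184, 1, 0.0023, 0.0024, 0.0055, -0.184, 1, 0.0018, 0.0028, 0.0055, -0.184, 1, 0.0012, 0.0031, 0.0055, -0.184, 1, 0.0006, 0.0032, 0.0055, -0.184, 1, 0.0, 0.0033, 0.0055, -0.184, 1, -0.0006, 0.0033, 0.0055, -0.184, 1, -0.0011, 0.0031, 0.0055, -0.184, 1, -0.0017, 0.0028, 0.0055, -0.184, 1, -0.0022, 0.0025, 0.0055, -0.184]

```text
clock: 3.4
position: [0.5151, 0.106, 0.1525]
orientation: [-0.0, 0.744, -0.668, 0.0]
wrist_force: [0.4, 0.2, -0.4]
gripper_width: 0.0856
grasp_force: 0.0
```

Call:
step_arm:
  rows: [1, -0.0026, 0.002, 0.0055, -0.184, 1, -0.0029, 0.0015, 0.0055, -0.184, 1, -0.0032, 0.001, 0.0055, -0.184, 1, -0.0033, 0.0004, 0.0055, -0.184, 1, 0, 0, 0, 0, 1, 0, 0, 0, 0]

```text
clock: 4.15
position: [0.5064, 0.1161, 0.1307]
orientation: [-0.0, 0.933, -0.36, 0.0]
wrist_force: [-0.2, 1.0, -0.2]
gripper_width: 0.0854
grasp_force: 0.0
```

Run:
```python
from h import *
p,T,o=tool(); i=r.camera_info("wrist"); im=r.camera("wrist")[:,:,::-1]; cv2.imwrite("pics/w2.png",cv2.convertScaleAbs(im,alpha=1.5))
np.save("w2.npy",i,allow_pickle=True); print(p,np.arctan2(T[1,0],T[0,0])%np.pi,o["joint_pos"].round(3))
```

```text
[0.5063643  0.11606456 0.13073579] 2.4046247882286833 [ 0.225  0.3   -0.207  1.063 -0.    -2.179]
```

View pics/w2.png

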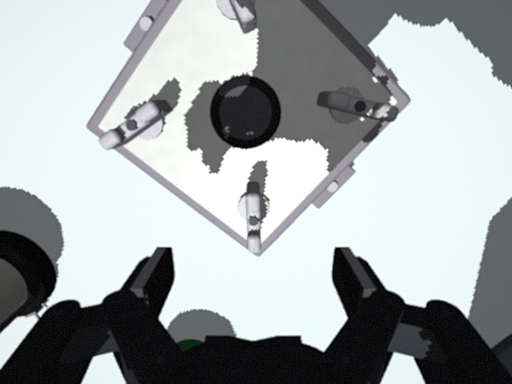

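Run:
```python
from h import *
i=np.load("w2.npy",allow_pickle=True).item()
print("A",cast(i,(254,221),.077),cast(i,[(253,189),(254,242)],.085))
for n,e,s in(("L",[(158,108),(112,140)],(131,125)),("R",[(325,98),(387,111)],(359,104))):
    q=cast(i,e,.085);d=q[1]-q[0];print(n,cast(i,s,.077),np.linalg.norm(d),np.arctan2(d[1],d[0])%np.pi)
print("disc",cast(i,(245.5,111),.052))
# wing A direction
q=cast(i,[(253,189),(254,242)],.085);d=q[1]-q[0];print(np.arctan2(d[1],d[0])%np.pi,np.linalg.norm(d))
```

```text
A [[0.50474861 0.11638613 0.077     ]] [[0.5251987  0.09881169 0.085     ]
 [0.49531792 0.12494968 0.085     ]]
L [[0.60941014 0.13007098 0.077     ]] 0.03708656327103565 1.381725481299616
R [[0.52009232 0.01221085 0.077     ]] 0.03973974067809215 0.6502586925778613
disc [[0.56500608 0.07007404 0.052     ]]
2.4229085074630254 0.039699564932719617
```

Call:
step_arm:
  rows: [0, -0.001, 0, 0.015, 0, 0, 0, 0, 0.015, 0, 0, 0, 0, 0.015, 0, 0, 0, 0, 0.012, 0, 0, 0, 0, 0.005, 0, -1, 0, 0, 0, 0, -1, 0, 0, 0, 0, -1, 0, 0, 0, 0, -1, 0, 0, 0, 0]

```text
clock: 5.32
position: [0.5051, 0.1171, 0.0684]
orientation: [0.0, 0.934, -0.358, -0.0]
wrist_force: [-4.9, -1.6, -0.2]
gripper_width: 0.0283
grasp_force: 58.0
```

```bash
cat >> h.py <<'E'
def st():
    p,T,o=tool(); f=o["wrist_force"]
    print("t",round(o["clock"],2),"p",p.round(4),"F tool",(T.T@f).round(2),"Mz",o["wrist_torque"].round(3),"e6",round(o["joint_efforts"][5],3),"j6",o["joint_pos"][5].round(3),"w",round(o["gripper_width"],4),"g",round(o["grasp_force"],1),"a",round(np.arctan2(T[1,0],T[0,0]),3))
E
python3 -c "from h import *; st()"
```

```text
t 5.33 p [0.5051 0.1171 0.0684] F tool [-2.58  4.48  0.22] Mz [-0.487  1.117  0.013] e6 0.027 j6 -2.182 w 0.0283 g 58.0 a -0.731
```

Run:
```python
from h import *
st(); im=r.camera("wrist")[:,:,::-1]; cv2.imwrite("pics/w3.png",cv2.convertScaleAbs(im,alpha=1.5)); st()
```

```text
t 5.33 p [0.5051 0.1171 0.0684] F tool [-2.58  4.48  0.22] Mz [-0.487  1.117  0.013] e6 0.027 j6 -2.182 w 0.0283 g 58.0 a -0.731
t 5.38 p [0.505  0.1171 0.0684] F tool [-1.7   4.32 -0.48] Mz [-0.511  1.081  0.051] e6 0.027 j6 -2.182 w 0.0281 g 58.0 a -0.731
```

View pics/w3.png

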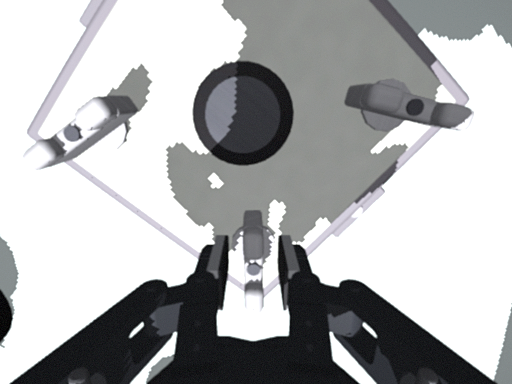

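Call:
step_arm:
  rows: [-1, 0, 0, 0, 0, -1, 0, 0, 0, 0]

```text
clock: 5.62
position: [0.505, 0.1171, 0.0684]
orientation: [0.0, 0.934, -0.358, -0.0]
wrist_force: [-4.5, -1.5, 0.2]
gripper_width: 0.0279
grasp_force: 58.0
```

```bash
python3 -c "from h import *; st()"
```

```text
t 5.62 p [0.505  0.1171 0.0684] F tool [-2.29  4.13 -0.22] Mz [-0.496  1.039  0.041] e6 0.028 j6 -2.182 w 0.0279 g 58.0 a -0.732
```

Call:
step_arm:
  rows: [0, 0, 0.0005, 0, 0, 0, 0, 0, 0, 0, 0, 0, 0, -0.004, 0, 0, 0, 0, -0.004, 0, -1, 0, 0, 0, 0, -1, 0, 0, 0, 0, -1, 0, 0, 0, 0, -1, 0, 0, 0, 0, -1, 0, 0, 0, 0]

```text
clock: 6.75
position: [0.5052, 0.1168, 0.0765]
orientation: [0.0, 0.934, -0.358, 0.0]
wrist_force: [-2.1, -0.6, 7.4]
gripper_width: 0.0084
grasp_force: 59.0
```

```bash
python3 -c "from h import *; st()"
```

```text
t 6.75 p [0.5052 0.1168 0.0765] F tool [-1.19  1.86 -7.39] Mz [-0.299  0.445 -0.084] e6 -0.076 j6 -2.183 w 0.0084 g 59.0 a -0.732
```

Call:
step_arm:
  rows: [-1, 0, 0, 0.0002, 0.1, -1, 0, 0, 0.0002, 0.15, -1, 0, 0, 0.0002, 0.15, -1, 0, 0, 0.0002, 0.15]

```text
clock: 7.25
position: [0.5055, 0.117, 0.0758]
orientation: [-0.0, 0.8, -0.6, 0.0]
wrist_force: [-0.0, -0.0, 5.8]
gripper_width: 0.0084
grasp_force: 58.9
```

```bash
python3 -c "from h import *; st()"
```

```text
t 7.25 p [0.5055 0.117  0.0758] F tool [ 0.03  0.04 -5.83] Mz [-0.007  0.059  0.064] e6 -3.122 j6 -1.628 w 0.0084 g 58.9 a -1.286
```

Call:
step_arm:
  rows: [-1, 0, 0, 0.0002, 0.15, -1, 0, 0, 0.0002, 0.15, -1, 0, 0, 0.0002, 0.15, -1, 0, 0, 0.0002, 0.15, -1, 0, 0, 0.0002, 0.15]

```text
clock: 7.88
position: [0.506, 0.117, 0.0749]
orientation: [0.001, -0.525, 0.851, -0.0]
wrist_force: [2.5, -1.3, 4.3]
gripper_width: 0.0085
grasp_force: 58.7
```

```bash
python3 -c "from h import *; st()"
```

```text
t 7.88 p [0.506  0.117  0.0749] F tool [ 0.06 -2.78 -4.25] Mz [-0.14  -0.576  0.028] e6 -3.11 j6 -0.878 w 0.0085 g 58.7 a -2.036
```

Call:
step_arm:
  rows: [-1, 0, 0, 0.0002, 0.12, -1, 0, 0, 0.0002, 0.12]

```text
clock: 8.12
position: [0.5062, 0.1169, 0.0746]
orientation: [0.001, -0.42, 0.908, -0.0]
wrist_force: [3.8, -0.6, 4.3]
gripper_width: 0.0083
grasp_force: 58.9
```

```bash
python3 -c "from h import *; st()"
```

```text
t 8.12 p [0.5062 0.1169 0.0746] F tool [-2.01 -3.31 -4.31] Mz [-0.422 -0.558  0.099] e6 -2.46 j6 -0.639 w 0.0083 g 58.9 a -2.275
```

Call:
step_arm:
  rows: [-1, 0, 0, 0.0002, 0.12, -1, 0, 0, 0.0002, 0.12]

```text
clock: 8.38
position: [0.5062, 0.1168, 0.0742]
orientation: [0.001, -0.308, 0.951, -0.001]
wrist_force: [3.6, -3.5, 5.9]
gripper_width: 0.0086
grasp_force: 59.0
```

```bash
cat >> h.py <<'E'
def mz(n=4):
    st(); v=[r.observe()["wrist_torque"][2]]
    for _ in range(n): r.camera("wrist"); v.append(r.observe()["wrist_torque"][2])
    print("Mz mean",np.mean(v).round(3),np.round(v,3))
E
python3 -c "from h import *; mz()"
```

```text
t 8.38 p [0.5062 0.1168 0.0742] F tool [-0.82 -4.96 -5.87] Mz [-0.59  -0.661  0.118] e6 -2.473 j6 -0.399 w 0.0086 g 59.0 a -2.516
Mz mean -0.058 [ 0.118 -0.139 -0.078 -0.074 -0.117]
```

Call:
step_arm:
  rows: [-1, 0, 0, 0.0002, 0.12, -1, 0, 0, 0.0002, 0.12]

```text
clock: 8.82
position: [0.5063, 0.1167, 0.0739]
orientation: [0.001, -0.192, 0.981, -0.001]
wrist_force: [3.2, -4.2, 7.5]
gripper_width: 0.0086
grasp_force: 59.2
```

```bash
python3 -c "from h import *; mz()"
```

```text
t 8.82 p [0.5063 0.1167 0.0739] F tool [-1.43 -5.1  -7.52] Mz [-0.897 -0.621  0.068] e6 -2.526 j6 -0.159 w 0.0086 g 59.2 a -2.756
Mz mean -0.07 [ 0.068 -0.082 -0.119 -0.097 -0.122]
```

Call:
step_arm:
  rows: [-1, 0, 0, 0.0001, 0.12, -1, 0, 0, 0.0001, 0.12]

```text
clock: 9.28
position: [0.5064, 0.1165, 0.0737]
orientation: [0.001, -0.073, 0.997, -0.001]
wrist_force: [4.9, -5.3, 4.8]
gripper_width: 0.0083
grasp_force: 58.9
```

```bash
python3 -c "from h import *; st()"
```

```text
t 9.28 p [0.5064 0.1165 0.0737] F tool [-4.1  -6.01 -4.74] Mz [-1.114 -0.917  0.098] e6 -2.517 j6 0.081 w 0.0083 g 58.9 a -2.996
```

Call:
step_arm:
  rows: [-1, 0, 0, 0.0001, 0.12, -1, 0, 0, 0.0001, 0.12]

```text
clock: 9.52
position: [0.5064, 0.1164, 0.0734]
orientation: [0.001, 0.047, 0.999, -0.001]
wrist_force: [5.6, -7.0, 3.5]
gripper_width: 0.0086
grasp_force: 58.8
```

```bash
python3 -c "from h import *; st()"
```

```text
t 9.53 p [0.5064 0.1164 0.0734] F tool [-6.21 -6.45 -3.46] Mz [-1.293 -0.958  0.163] e6 -2.417 j6 0.321 w 0.0086 g 58.8 a 3.047
```

Call:
step_arm:
  rows: [-1, -0.0003, -0.0003, 0.0001, 0.1, -1, -0.0003, -0.0003, 0.0001, 0.1]

```text
clock: 9.78
position: [0.5064, 0.1162, 0.0732]
orientation: [0.001, 0.146, 0.989, 0.0]
wrist_force: [0.7, -1.0, 7.8]
gripper_width: 0.0087
grasp_force: 59.2
```

```bash
python3 -c "from h import *; st()"
```

```text
t 9.78 p [0.5064 0.1162 0.0732] F tool [-0.94 -0.74 -7.79] Mz [-0.249  0.065  0.156] e6 -1.907 j6 0.519 w 0.0087 g 59.2 a 2.848
```

Call:
step_arm:
  rows: [-1, 0, 0, 0.0001, 0.1, -1, 0, 0, 0.0001, 0.1]

```text
clock: 10.02
position: [0.5064, 0.1161, 0.073]
orientation: [0.001, 0.244, 0.97, -0.0]
wrist_force: [1.6, -3.6, 8.1]
gripper_width: 0.0085
grasp_force: 59.3
```

```bash
python3 -c "from h import *; st()"
```

```text
t 10.03 p [0.5064 0.1161 0.073 ] F tool [-3.09 -2.4  -8.07] Mz [-0.647 -0.114  0.323] e6 -1.848 j6 0.719 w 0.0085 g 59.3 a 2.648
```

```bash
python3 -c "
from h import *
mz(6)"
```

```text
t 10.03 p [0.5064 0.1161 0.073 ] F tool [-3.09 -2.4  -8.07] Mz [-0.647 -0.114  0.323] e6 -1.848 j6 0.719 w 0.0085 g 59.3 a 2.648
Mz mean -0.096 [ 0.323 -0.026 -0.168 -0.275 -0.21  -0.173 -0.142]
```

Call:
step_arm:
  rows: [0, 0, 0, 0, 0, 0, 0, 0, 0, 0, 0.3, 0, 0, -0.015, 0, 0.3, 0, 0, -0.025, 0, 0.3, 0, 0, -0.025, 0, 1, 0, 0, 0, 0]

```text
clock: 11.08
position: [0.507, 0.1166, 0.1401]
orientation: [0.002, 0.242, 0.97, 0.001]
wrist_force: [0.5, -0.7, -0.1]
gripper_width: 0.0721
grasp_force: 0.0
```

Run:
```python
from h import *
st(); plan((.6229,.0265,.14),-3.27,18)
```

```text
t 11.07 p [0.507  0.1166 0.1401] F tool [-0.73 -0.36  0.11] Mz [ 0.005  0.018 -0.017] e6 0.0 j6 0.716 w 0.0721 g 0.0 a 2.652
[1,-0.008,-0.0014,0.0,-0.1817,1,-0.0077,-0.0028,0.0,-0.1817,1,-0.007,-0.0042,0.0,-0.1817,1,-0.0062,-0.0054,0.0,-0.1817,1,-0.0051,-0.0064,0.0,-0.1817,1,-0.0038,-0.0072,0.0,-0.1817,1,-0.0025,-0.0078,0.0,-0.1817,1,-0.001,-0.0081,0.0,-0.1817,1,0.0004,-0.0081,0.0,-0.1817,1,0.0019,-0.0079,0.0,-0.1817,1,0.0033,-0.0075,0.0,-0.1817,1,0.0046,-0.0067,0.0,-0.1817,1,0.0057,-0.0058,0.0,-0.1817,1,0.0067,-0.0047,0.0,-0.1817,1,0.0074,-0.0034,0.0,-0.1817,1,0.0079,-0.002,0.0,-0.1817,1,0.0081,-0.0005,0.0,-0.1817,1,0.0081,0.001,0.0,-0.1817]  p [0.507  0.1166 0.1401] j6 0.716 a 5.921846734315075
```

Call:
step_arm:
  rows: [1, -0.008, -0.0014, 0, -0.182, 1, -0.0077, -0.0028, 0, -0.182, 1, -0.007, -0.0042, 0, -0.182, 1, -0.0062, -0.0054, 0, -0.182, 1, -0.0051, -0.0064, 0, -0.182, 1, -0.0038, -0.0072, 0, -0.182, 1, -0.0025, -0.0078, 0, -0.182, 1, -0.001, -0.0081, 0, -0.182, 1, 0.0004, -0.0081, 0, -0.182]

```text
clock: 12.2
position: [0.5637, 0.071, 0.1373]
orientation: [-0.0, -0.546, 0.838, 0.0]
wrist_force: [0.1, 0.3, -0.7]
gripper_width: 0.0851
grasp_force: 0.0
```

Call:
step_arm:
  rows: [1, 0.0019, -0.0079, 0, -0.182, 1, 0.0033, -0.0075, 0, -0.182, 1, 0.0046, -0.0067, 0, -0.182, 1, 0.0057, -0.0058, 0, -0.182, 1, 0.0067, -0.0047, 0, -0.182, 1, 0.0074, -0.0034, 0, -0.182, 1, 0.0079, -0.002, 0, -0.182, 1, 0.0081, -0.0005, 0, -0.182, 1, 0.0081, 0.001, 0, -0.182, 1, 0, 0, 0, 0, 1, 0, 0, 0, 0]

```text
clock: 13.58
position: [0.6216, 0.0266, 0.1373]
orientation: [0.0, 0.984, -0.179, -0.0]
wrist_force: [-0.1, 1.2, -1.2]
gripper_width: 0.0855
grasp_force: 0.0
```

Run:
```python
from h import *
i=r.camera_info("wrist"); im=r.camera("wrist")[:,:,::-1]; st(); cv2.imwrite("pics/w4.png",cv2.convertScaleAbs(im,alpha=1.5)); np.save("w4.npy",i,allow_pickle=True)
```

```text
t 13.62 p [0.6216 0.0267 0.1374] F tool [-0.27  0.43 -0.85] Mz [-0.007  0.028 -0.016] e6 0.028 j6 -2.74 w 0.0851 g 0.0 a -0.359
```

View pics/w4.png

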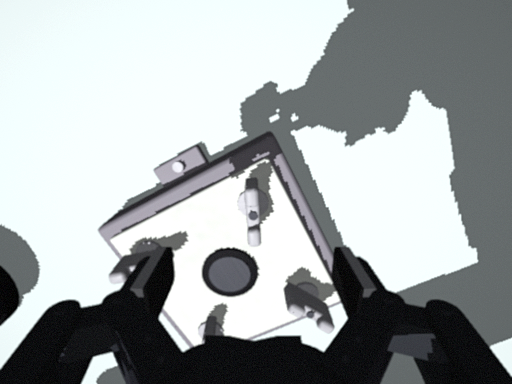

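Run:
```python
from h import *
i=np.load("w4.npy",allow_pickle=True).item()
q=cast(i,[(250.5,185),(254.5,239)],.087);d=q[1]-q[0];print(q,np.linalg.norm(d),np.arctan2(d[1],d[0])%np.pi, cast(i,(253,214),.079))
im=cv2.imread("pics/w4.png",0); m=im[175:246,240:266]
for y in range(0,71,8): print(y+175, m[y].tolist())
plan((.6229,.0265,.14),0,1)
```

```text
[[0.64719023 0.01851445 0.087     ]
 [0.60770431 0.03036592 0.087     ]] 0.04122614415883749 2.850003630477166 [[0.62338404 0.02563833 0.079     ]]
175 [254, 255, 255, 255, 255, 255, 255, 255, 246, 177, 113, 102, 105, 108, 107, 107, 110, 109, 110, 105, 110, 110, 105, 106, 108, 106]
183 [255, 255, 255, 255, 241, 163, 80, 56, 64, 62, 59, 63, 62, 59, 65, 57, 57, 68, 95, 105, 108, 109, 108, 106, 107, 105]
191 [255, 252, 240, 194, 143, 158, 180, 186, 184, 188, 189, 195, 194, 190, 176, 159, 144, 112, 84, 82, 84, 80, 84, 95, 107, 110]
199 [238, 238, 238, 232, 202, 190, 209, 226, 236, 236, 232, 228, 224, 219, 213, 196, 175, 153, 110, 88, 88, 88, 92, 88, 92, 89]
207 [232, 236, 233, 236, 230, 208, 205, 220, 226, 224, 214, 216, 219, 219, 220, 218, 210, 189, 150, 106, 87, 87, 90, 88, 91, 87]
215 [254, 255, 254, 253, 252, 237, 206, 198, 164, 114, 99, 100, 100, 99, 100, 99, 94, 110, 136, 112, 94, 99, 105, 107, 108, 103]
223 [254, 254, 254, 254, 255, 254, 247, 221, 219, 232, 231, 230, 228, 230, 228, 220, 213, 198, 147, 94, 127, 153, 182, 240, 255, 255]
231 [254, 254, 254, 254, 255, 255, 252, 196, 153, 153, 154, 154, 159, 165, 171, 177, 172, 154, 125, 110, 174, 241, 255, 255, 255, 255]
239 [254, 254, 254, 254, 255, 255, 252, 217, 202, 212, 225, 233, 235, 230, 226, 220, 216, 202, 181, 152, 153, 233, 255, 255, 255, 255]
[1,0.0013,-0.0003,-0.0026,0.0]  p [0.6216 0.0267 0.1374] j6 -2.74 a -0.35888441614910294
```

Call:
step_arm:
  rows: [0.2, 0.0015, 0, 0.015, -0.06, 0, 0, 0, 0.015, 0, 0, 0, 0, 0.015, 0, 0, 0, 0, 0.011, 0, 0, 0, 0, 0.005, 0, -1, 0, 0, 0, 0, -1, 0, 0, 0, 0, -1, 0, 0, 0, 0, -1, 0, 0, 0, 0, -1, 0, 0, 0, 0]

```text
clock: 14.88
position: [0.6236, 0.026, 0.0771]
orientation: [-0.0, 0.989, -0.147, 0.0]
wrist_force: [-1.7, 0.3, 6.8]
gripper_width: 0.0082
grasp_force: 60.0
```

```bash
python3 -c "from h import *; st()"
```

```text
t 14.88 p [0.6236 0.026  0.0771] F tool [-1.72  0.23 -6.76] Mz [ 0.122  0.377 -0.062] e6 -0.04 j6 -2.805 w 0.0082 g 60.0 a -0.295
```

Call:
step_arm:
  rows: [-1, 0, 0, 0.0002, 0.15, -1, 0, 0, 0.0002, 0.15, -1, 0, 0, 0.0002, 0.15, -1, 0, 0, 0.0002, 0.15]

```text
clock: 15.38
position: [0.6231, 0.0253, 0.0763]
orientation: [0.0, 0.9, -0.435, 0.0]
wrist_force: [-5.2, -4.7, 9.9]
gripper_width: 0.0084
grasp_force: 60.6
```

```bash
python3 -c "from h import *; st()"
```

```text
t 15.38 p [0.6231 0.0253 0.0763] F tool [ 0.42  7.03 -9.94] Mz [-0.932  1.146  0.074] e6 -3.119 j6 -2.2 w 0.0084 g 60.6 a -0.901
```

Call:
step_arm:
  rows: [-1, 0, 0, 0.0002, 0.15, -1, 0, 0, 0.0002, 0.15, -1, 0, 0, 0.0002, 0.15, -1, 0, 0, 0.0002, 0.15]

```text
clock: 15.88
position: [0.6224, 0.0251, 0.0755]
orientation: [0.001, 0.731, -0.682, 0.0]
wrist_force: [-12.6, -7.0, 14.8]
gripper_width: 0.0082
grasp_force: 61.3
```

```bash
python3 -c "from h import *; st()"
```

```text
t 15.88 p [0.6224 0.0251 0.0755] F tool [  6.11  13.11 -14.8 ] Mz [-1.265  2.381  0.139] e6 -3.111 j6 -1.6 w 0.0082 g 61.3 a -1.501
```

Call:
step_arm:
  rows: [-1, 0, 0, 0.0001, 0.12, -1, 0, 0, 0.0002, 0.12]

```text
clock: 16.12
position: [0.6221, 0.025, 0.0751]
orientation: [-0.001, -0.645, 0.764, -0.0]
wrist_force: [-14.3, -6.2, 16.7]
gripper_width: 0.0083
grasp_force: 61.5
```

```bash
python3 -c "from h import *; st()"
```

```text
t 16.12 p [0.6221 0.025  0.0751] F tool [  8.57  13.12 -16.62] Mz [-1.296  2.898  0.064] e6 -2.461 j6 -1.361 w 0.0083 g 61.5 a -1.74
```

Call:
step_arm:
  rows: [-1, 0.0004, 0.0006, -0.0003, 0.12, -1, 0.0003, 0.0006, -0.0003, 0.12]

```text
clock: 16.38
position: [0.6215, 0.0251, 0.0751]
orientation: [-0.001, -0.549, 0.836, -0.0]
wrist_force: [1.3, -1.5, -5.8]
gripper_width: 0.0086
grasp_force: 58.7
```

```bash
python3 -c "from h import *; st()"
```

```text
t 16.38 p [0.6215 0.0251 0.0751] F tool [ 0.84 -1.78  5.85] Mz [-0.389 -0.199  0.097] e6 -2.467 j6 -1.121 w 0.0086 g 58.7 a -1.98
```

Call:
step_arm:
  rows: [-1, 0, 0, 0.0001, 0.12, -1, 0, 0, 0.0001, 0.12]

```text
clock: 16.62
position: [0.6213, 0.0253, 0.0747]
orientation: [-0.001, -0.445, 0.896, 0.0]
wrist_force: [-3.2, -1.1, 0.4]
gripper_width: 0.0088
grasp_force: 59.4
```

```bash
python3 -c "from h import *; st()"
```

```text
t 16.62 p [0.6213 0.0253 0.0747] F tool [ 2.8   1.9  -0.35] Mz [-0.257  0.788  0.035] e6 -2.463 j6 -0.881 w 0.0088 g 59.4 a -2.22
```

Call:
step_arm:
  rows: [-1, 0.0001, 0.0001, 0.0001, 0.12, -1, 0.0001, 0.0001, 0.0001, 0.12]

```text
clock: 16.88
position: [0.621, 0.0255, 0.0745]
orientation: [-0.001, -0.335, 0.942, 0.0]
wrist_force: [-2.9, 0.1, -2.2]
gripper_width: 0.0083
grasp_force: 59.1
```

```bash
python3 -c "from h import *; st()"
```

```text
t 16.88 p [0.621  0.0255 0.0745] F tool [2.22 1.88 2.2 ] Mz [0.133 0.601 0.088] e6 -2.46 j6 -0.641 w 0.0083 g 59.1 a -2.459
```

Call:
step_arm:
  rows: [-1, 0, 0, 0.0001, 0.12, -1, 0, 0, 0.0001, 0.12]

```text
clock: 17.12
position: [0.6208, 0.0258, 0.0742]
orientation: [-0.001, -0.219, 0.976, 0.0]
wrist_force: [-3.6, 3.2, -1.5]
gripper_width: 0.0082
grasp_force: 59.2
```

```bash
python3 -c "from h import *; st()"
```

```text
t 17.12 p [0.6208 0.0258 0.0742] F tool [1.83 4.45 1.53] Mz [0.569 0.744 0.139] e6 -2.44 j6 -0.401 w 0.0082 g 59.2 a -2.699
```

Call:
step_arm:
  rows: [-1, 0.0001, 0.0002, 0.0001, 0.1, -1, 0.0001, 0.0002, 0.0001, 0.1]

```text
clock: 17.38
position: [0.6207, 0.026, 0.0739]
orientation: [-0.001, -0.121, 0.993, 0.0]
wrist_force: [-2.8, 1.0, -3.7]
gripper_width: 0.0084
grasp_force: 58.9
```

```bash
python3 -c "from h import *; st()"
```

```text
t 17.38 p [0.6207 0.026  0.0739] F tool [2.48 1.66 3.71] Mz [0.428 0.351 0.196] e6 -1.982 j6 -0.201 w 0.0084 g 58.9 a -2.898
```

Call:
step_arm:
  rows: [-1, 0, 0, 0.0001, 0.12]

```text
clock: 17.5
position: [0.6207, 0.0262, 0.0738]
orientation: [-0.001, -0.061, 0.998, 0.0]
wrist_force: [-2.9, 3.9, -4.6]
gripper_width: 0.0082
grasp_force: 59.0
```

```bash
python3 -c "from h import *; st()"
```

```text
t 17.5 p [0.6207 0.0262 0.0738] F tool [2.35 4.25 4.56] Mz [0.797 0.457 0.174] e6 -2.6 j6 -0.081 w 0.0082 g 59.0 a -3.019
```

Call:
step_arm:
  rows: [-1, 0, 0, 0.0001, 0.08]

```text
clock: 17.62
position: [0.6207, 0.0263, 0.0737]
orientation: [-0.001, -0.022, 1.0, 0.0]
wrist_force: [-2.3, 3.9, -3.8]
gripper_width: 0.008
grasp_force: 59.1
```

```bash
python3 -c "from h import *; st()"
```

```text
t 17.62 p [0.6207 0.0263 0.0737] F tool [2.15 3.95 3.78] Mz [0.879 0.498 0.149] e6 -1.037 j6 -0.002 w 0.008 g 59.1 a -3.098
```

Call:
step_arm:
  rows: [0, 0, 0, 0, 0, 0, 0, 0, 0, 0, 0.3, 0, 0, -0.015, 0, 0.3, 0, 0, -0.025, 0, 0.3, 0, 0, -0.025, 0, 1, 0, 0, 0, 0]

```text
clock: 18.38
position: [0.6228, 0.0258, 0.1423]
orientation: [0.002, -0.023, 1.0, 0.0]
wrist_force: [1.1, 0.3, -0.4]
gripper_width: 0.072
grasp_force: 0.0
```

Run:
```python
from h import *
st()
p,T,o=tool(); a=np.arctan2(T[1,0],T[0,0]);print(o["joint_pos"])
# B: w .645 -> j6 -0.61
plan((.5197,.013,.137),-.535,10)
```

```text
t 18.38 p [0.6228 0.0258 0.1423] F tool [-1.07  0.2   0.4 ] Mz [-0.063 -0.036  0.029] e6 0.011 j6 -0.005 w 0.072 g 0.0 a -3.095
[ 4.13941769e-02  4.96995004e-01  1.17256139e-01  1.18663300e+00
 -7.63241857e-05 -5.38004045e-03]
[1,0.0104,-0.0008,0.0005,-0.0535,1,0.0104,-0.0002,0.0005,-0.0535,1,0.0104,0.0003,0.0005,-0.0535,1,0.0103,0.0009,0.0005,-0.0535,1,0.0103,0.0014,0.0005,-0.0535,1,0.0102,0.002,0.0005,-0.0535,1,0.0101,0.0025,0.0005,-0.0535,1,0.0099,0.003,0.0005,-0.0535,1,0.0098,0.0036,0.0005,-0.0535,1,0.0095,0.0041,0.0005,-0.0535]  p [0.6228 0.0258 0.1423] j6 -0.005 a -2.559818383618008
```

Call:
step_arm:
  rows: [0.2, 0.0012, 0, 0.015, 0, 0, 0, 0, 0.02, 0, 0, 0, 0, 0.02, 0, 0, 0, 0, 0.009, 0, 0, 0, 0, 0.004, 0, -1, 0, 0, 0, 0, -1, 0, 0, 0, 0, -1, 0, 0, 0, 0, -1, 0, 0, 0, 0, -1, 0, 0, 0, 0, -1, 0, 0, 0, 0]

```text
clock: 19.75
position: [0.6205, 0.0263, 0.0719]
orientation: [0.001, -0.023, 1.0, 0.0]
wrist_force: [-1.8, 5.3, 3.3]
gripper_width: 0.0084
grasp_force: 59.1
```

```bash
python3 -c "from h import *; st()"
```

```text
t 19.75 p [0.6205 0.0263 0.0719] F tool [ 1.52  5.4  -3.28] Mz [ 0.903  0.369 -0.017] e6 -0.015 j6 -0.005 w 0.0084 g 59.1 a -3.095
```

Call:
step_arm:
  rows: [-1, 0, 0, 0.0001, 0.1]

```text
clock: 19.88
position: [0.6204, 0.0264, 0.0718]
orientation: [0.0, 0.027, 1.0, 0.001]
wrist_force: [-1.6, 6.4, 4.2]
gripper_width: 0.0086
grasp_force: 59.2
```

```bash
python3 -c "from h import *; st()"
```

```text
t 19.88 p [0.6204 0.0264 0.0718] F tool [ 1.99  6.29 -4.24] Mz [1.147 0.335 0.243] e6 -3.013 j6 0.097 w 0.0086 g 59.2 a 3.087
```

Call:
step_arm:
  rows: [0, 0, 0, 0, 0, 0, 0, 0, 0, 0, 0.3, 0, 0, -0.015, 0, 0.3, 0, 0, -0.025, 0, 0.3, 0, 0, -0.025, 0, 0.3, 0, 0, 0, 0]

```text
clock: 20.62
position: [0.6215, 0.0257, 0.1391]
orientation: [0.002, 0.027, 1.0, 0.0]
wrist_force: [-0.0, 0.4, -0.3]
gripper_width: 0.0554
grasp_force: 0.0
```

Run:
```python
from h import *
st()
p,T,o=tool(); a=np.arctan2(T[1,0],T[0,0])%(2*np.pi); print(-(.645+np.pi-a))
plan((.5187,.013,.137),-(.645+np.pi-a),10,.3)
```

```text
t 20.62 p [0.6215 0.0257 0.1391] F tool [0.07 0.44 0.32] Mz [-0.01   0.018  0.04 ] e6 0.011 j6 0.095 w 0.0554 g 0.0 a 3.088
-0.698267487747537
[0.3,0.0102,-0.0018,0.0002,np.float64(-0.0698),0.3,0.0103,-0.0011,0.0002,np.float64(-0.0698),0.3,0.0104,-0.0004,0.0002,np.float64(-0.0698),0.3,0.0104,0.0003,0.0002,np.float64(-0.0698),0.3,0.0103,0.0011,0.0002,np.float64(-0.0698),0.3,0.0102,0.0018,0.0002,np.float64(-0.0698),0.3,0.0101,0.0025,0.0002,np.float64(-0.0698),0.3,0.0099,0.0032,0.0002,np.float64(-0.0698),0.3,0.0096,0.0039,0.0002,np.float64(-0.0698),0.3,0.0093,0.0045,0.0002,np.float64(-0.0698)]  p [0.6215 0.0257 0.1391] j6 0.095 a 3.786592653589793
```

Call:
step_arm:
  rows: [0.3, 0.0102, -0.0018, 0, -0.07, 0.3, 0.0103, -0.0011, 0, -0.07, 0.3, 0.0104, -0.0004, 0, -0.07, 0.3, 0.0104, 0.0003, 0, -0.07, 0.3, 0.0103, 0.0011, 0, -0.07, 0.3, 0.0102, 0.0018, 0, -0.07, 0.3, 0.0101, 0.0025, 0, -0.07, 0.3, 0.0099, 0.0032, 0, -0.07, 0.3, 0.0096, 0.0039, 0, -0.07, 0.3, 0.0093, 0.0045, 0, -0.07, 0.3, 0, 0, 0, 0]

```text
clock: 22.0
position: [0.5167, 0.0129, 0.1362]
orientation: [-0.0, -0.317, 0.948, -0.0]
wrist_force: [0.3, -0.4, 0.1]
gripper_width: 0.0552
grasp_force: 0.0
```

Run:
```python
from h import *
i=r.camera_info("wrist"); im=r.camera("wrist")[:,:,::-1]; st(); cv2.imwrite("pics/w5.png",cv2.convertScaleAbs(im,alpha=1.5)); np.save("w5.npy",i,allow_pickle=True)
plan((.5187,.013,.137),0.,1)
```

```text
t 22.05 p [0.5172 0.013  0.1363] F tool [-0.    0.17 -0.2 ] Mz [ 0.02  -0.046  0.004] e6 -0.44 j6 -0.62 w 0.0556 g 0.0 a -2.497
[1,-0.0012,-0.0009,-0.0007,0.0]  p [0.5172 0.013  0.1363] j6 -0.62 a -2.4967555447381313
```

View pics/w5.png

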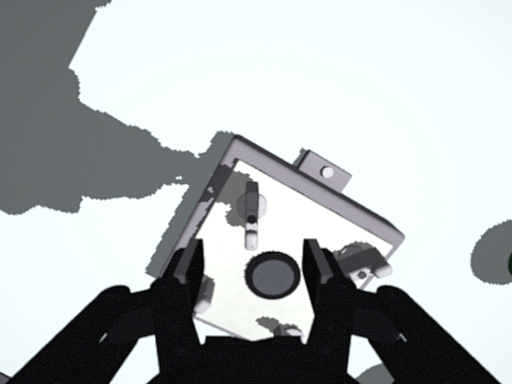

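Run:
```python
from h import *
i=np.load("w5.npy",allow_pickle=True).item()
q=cast(i,[(252.5,188),(250.5,241)],.087);d=q[1]-q[0];print(q,np.arctan2(d[1],d[0])%np.pi, cast(i,(251.5,219),.079))
i=np.load("w4.npy",allow_pickle=True).item(); print("D then",cast(i,(253,214),.079))
st()
```

```text
[[ 0.49726593 -0.00230825  0.087     ]
 [ 0.53044267  0.02087354  0.087     ]] 0.6098773067344856 [[0.51894144 0.01308764 0.079     ]]
D then [[0.62338404 0.02563833 0.079     ]]
t 22.05 p [0.5172 0.013  0.1363] F tool [-0.    0.17 -0.2 ] Mz [ 0.02  -0.046  0.004] e6 -0.44 j6 -0.62 w 0.0556 g 0.0 a -2.497
```

Call:
step_arm:
  rows: [0.2, -0.0012, -0.001, 0.015, 0.015, 0, 0, 0, 0.015, 0, 0, 0, 0, 0.015, 0, 0, 0, 0, 0.01, 0, 0, 0, 0, 0.005, 0, -1, 0, 0, 0, 0, -1, 0, 0, 0, 0, -1, 0, 0, 0, 0, -1, 0, 0, 0, 0, -1, 0, 0, 0, 0]

```text
clock: 23.3
position: [0.519, 0.0131, 0.0766]
orientation: [0.0, -0.31, 0.951, 0.0]
wrist_force: [-3.6, 2.2, 6.8]
gripper_width: 0.0085
grasp_force: 59.4
```

```bash
python3 -c "from h import *; st()"
```

```text
t 23.3 p [0.519  0.0131 0.0766] F tool [ 1.57  3.9  -6.82] Mz [0.322 0.577 0.034] e6 0.027 j6 -0.606 w 0.0085 g 59.4 a -2.51
```

Call:
step_arm:
  rows: [-1, 0, 0, 0.0002, 0.15, -1, 0, 0, 0.0002, 0.15, -1, 0, 0, 0.0002, 0.15, -1, 0, 0, 0.0002, 0.15]

```text
clock: 23.8
position: [0.5189, 0.0131, 0.0759]
orientation: [0.0, -0.013, 1.0, 0.0]
wrist_force: [-4.3, 1.9, 8.4]
gripper_width: 0.0089
grasp_force: 59.6
```

```bash
python3 -c "from h import *; st()"
```

```text
t 23.8 p [0.5189 0.0131 0.0759] F tool [ 4.23  2.05 -8.39] Mz [0.415 0.715 0.069] e6 -3.127 j6 -0.001 w 0.0089 g 59.6 a -3.115
```

Well centred. Continue with a small side-load trim.

Call:
step_arm:
  rows: [-1, 0.0002, 0, 0.0001, 0.15, -1, 0.0002, 0.0002, 0.0001, 0.15, -1, 0, 0, 0.0001, 0.15, -1, 0, 0, 0.0002, 0.15]

```text
clock: 24.3
position: [0.5189, 0.0132, 0.0752]
orientation: [0.001, 0.283, 0.959, 0.0]
wrist_force: [1.0, 1.9, 0.4]
gripper_width: 0.0083
grasp_force: 58.8
```

```bash
python3 -c "from h import *; st()"
```

```text
t 24.3 p [0.5189 0.0132 0.0752] F tool [ 0.18  2.13 -0.42] Mz [ 0.223 -0.187  0.042] e6 -3.119 j6 0.599 w 0.0083 g 58.8 a 2.568
```

Call:
step_arm:
  rows: [-1, 0, 0, 0.0001, 0.12, -1, 0, 0, 0.0002, 0.12]

```text
clock: 24.55
position: [0.5189, 0.0132, 0.0748]
orientation: [0.0, 0.395, 0.919, 0.0]
wrist_force: [0.9, 0.6, 1.1]
gripper_width: 0.0084
grasp_force: 58.8
```

```bash
python3 -c "from h import *; st()"
```

```text
t 24.55 p [0.5189 0.0132 0.0748] F tool [-0.2   1.09 -1.1 ] Mz [ 0.249 -0.153  0.08 ] e6 -2.47 j6 0.838 w 0.0084 g 58.8 a 2.329
```

Call:
step_arm:
  rows: [-1, 0, 0, 0.0001, 0.12, -1, 0, 0, 0.0002, 0.12]

```text
clock: 24.8
position: [0.5189, 0.0132, 0.0746]
orientation: [0.0, 0.502, 0.865, 0.0]
wrist_force: [1.4, 1.5, 0.6]
gripper_width: 0.0088
grasp_force: 58.8
```

```bash
python3 -c "from h import *; st()"
```

```text
t 24.8 p [0.5189 0.0132 0.0746] F tool [ 0.58  1.98 -0.59] Mz [ 0.281 -0.162  0.065] e6 -2.482 j6 1.078 w 0.0088 g 58.8 a 2.089
```

Total 1.68 rad, still at base torque.

Call:
step_arm:
  rows: [-1, 0, 0, 0.0001, 0.12, -1, 0, 0, 0.0002, 0.12]

```text
clock: 25.05
position: [0.5189, 0.0133, 0.0743]
orientation: [0.0, 0.602, 0.798, 0.0]
wrist_force: [1.4, 0.9, -0.2]
gripper_width: 0.0084
grasp_force: 58.7
```

```bash
python3 -c "from h import *; st()"
```

```text
t 25.05 p [0.5189 0.0133 0.0743] F tool [0.43 1.62 0.15] Mz [ 0.249 -0.234  0.036] e6 -2.482 j6 1.318 w 0.0084 g 58.7 a 1.849
```

Call:
step_arm:
  rows: [-1, 0, 0, 0.0001, 0.12, -1, 0, 0, 0.0002, 0.12]

```text
clock: 25.3
position: [0.5189, 0.0133, 0.074]
orientation: [0.0, 0.693, 0.72, 0.0]
wrist_force: [1.3, 1.6, 0.1]
gripper_width: 0.0085
grasp_force: 58.7
```

```bash
python3 -c "from h import *; st()"
```

```text
t 25.3 p [0.5189 0.0133 0.074 ] F tool [ 1.58  1.35 -0.09] Mz [ 0.212 -0.262  0.059] e6 -2.481 j6 1.558 w 0.0085 g 58.7 a 1.609
```

Total 2.16, still free.

Call:
step_arm:
  rows: [-1, 0, 0, 0.0001, 0.12, -1, 0, 0, 0.0002, 0.12]

```text
clock: 25.55
position: [0.5189, 0.0132, 0.0736]
orientation: [0.0, 0.775, 0.632, 0.001]
wrist_force: [1.7, 1.6, 1.1]
gripper_width: 0.0086
grasp_force: 58.7
```

```bash
python3 -c "from h import *; st()"
```

```text
t 25.55 p [0.5189 0.0132 0.0736] F tool [ 1.94  1.39 -1.13] Mz [ 0.257 -0.321  0.095] e6 -2.481 j6 1.798 w 0.0086 g 58.7 a 1.369
```

Call:
step_arm:
  rows: [-1, 0, 0, 0.0001, 0.12, -1, 0, 0, 0.0002, 0.12]

```text
clock: 25.8
position: [0.519, 0.0133, 0.0734]
orientation: [0.0, 0.845, 0.535, 0.001]
wrist_force: [2.4, 1.3, 0.4]
gripper_width: 0.0084
grasp_force: 58.8
```

```bash
python3 -c "from h import *; st()"
```

```text
t 25.8 p [0.519  0.0133 0.0734] F tool [ 2.17  1.63 -0.35] Mz [ 0.267 -0.313  0.031] e6 -2.459 j6 2.038 w 0.0084 g 58.8 a 1.129
```

Call:
step_arm:
  rows: [-1, 0, 0, 0.0001, 0.12, -1, 0, 0, 0.0002, 0.12]

```text
clock: 26.05
position: [0.519, 0.0133, 0.0731]
orientation: [0.0, 0.903, 0.43, 0.001]
wrist_force: [1.1, 0.2, 1.8]
gripper_width: 0.0085
grasp_force: 59.0
```

```bash
python3 -c "from h import *; st()"
```

```text
t 26.05 p [0.519  0.0133 0.0731] F tool [ 0.89  0.72 -1.84] Mz [ 0.25  -0.209  0.17 ] e6 -2.358 j6 2.278 w 0.0085 g 59.0 a 0.889
```

Call:
step_arm:
  rows: [-1, 0, 0, 0.0001, 0.12]

```text
clock: 26.18
position: [0.519, 0.0132, 0.073]
orientation: [0.0, 0.927, 0.375, 0.001]
wrist_force: [1.9, 1.3, 1.1]
gripper_width: 0.0085
grasp_force: 58.8
```

```bash
python3 -c "from h import *; st()"
```

```text
t 26.18 p [0.519  0.0132 0.073 ] F tool [ 2.28  0.42 -1.08] Mz [ 0.25  -0.233  0.291] e6 -2.301 j6 2.398 w 0.0085 g 58.8 a 0.769
```

Call:
step_arm:
  rows: [0, 0, 0, 0, 0, 0, 0, 0, 0, 0, 0.3, 0, 0, -0.015, 0, 0.3, 0, 0, -0.025, 0, 0.3, 0, 0, -0.025, 0, 0.3, 0, 0, 0, 0]

```text
clock: 26.92
position: [0.5197, 0.0131, 0.1402]
orientation: [0.001, 0.926, 0.377, 0.002]
wrist_force: [0.5, 0.5, 0.3]
gripper_width: 0.0558
grasp_force: 0.0
```

Run:
```python
from h import *
st()
p,T,o=tool(); a=float(np.arctan2(T[1,0],T[0,0]))
plan((.6081,.1293,.137),-(1.41+np.pi-a),21,.3)
```

```text
t 26.93 p [0.5197 0.0131 0.1402] F tool [ 0.71  0.03 -0.26] Mz [ 0.027  0.014 -0.003] e6 0.016 j6 2.393 w 0.0558 g 0.0 a 0.774
[0.3,0.0069,-0.001,0.0002,-0.1799,0.3,0.0069,0.0002,0.0002,-0.1799,0.3,0.0068,0.0015,0.0002,-0.1799,0.3,0.0064,0.0027,0.0002,-0.1799,0.3,0.0058,0.0038,0.0002,-0.1799,0.3,0.0051,0.0048,0.0002,-0.1799,0.3,0.0041,0.0056,0.0002,-0.1799,0.3,0.0031,0.0062,0.0002,-0.1799,0.3,0.0019,0.0067,0.0002,-0.1799,0.3,0.0007,0.0069,0.0002,-0.1799,0.3,-0.0006,0.0069,0.0002,-0.1799,0.3,-0.0018,0.0067,0.0002,-0.1799,0.3,-0.003,0.0063,0.0002,-0.1799,0.3,-0.004,0.0057,0.0002,-0.1799,0.3,-0.005,0.0048,0.0002,-0.1799,0.3,-0.0058,0.0039,0.0002,-0.1799,0.3,-0.0064,0.0028,0.0002,-0.1799,0.3,-0.0068,0.0016,0.0002,-0.1799,0.3,-0.0069,0.0003,0.0002,-0.1799,0.3,-0.0069,-0.0009,0.0002,-0.1799,0.3,-0.0066,-0.0021,0.0002,-0.1799]  p [0.5197 0.0131 0.1402] j6 2.393 a 4.551592653589797
```

Call:
step_arm:
  rows: [0.3, 0.0069, -0.001, 0.0002, -0.18, 0.3, 0.0069, 0.0002, 0.0002, -0.18, 0.3, 0.0068, 0.0015, 0.0002, -0.18, 0.3, 0.0064, 0.0027, 0.0002, -0.18, 0.3, 0.0058, 0.0038, 0.0002, -0.18, 0.3, 0.0051, 0.0048, 0.0002, -0.18, 0.3, 0.0041, 0.0056, 0.0002, -0.18, 0.3, 0.0031, 0.0062, 0.0002, -0.18, 0.3, 0.0019, 0.0067, 0.0002, -0.18, 0.3, 0.0007, 0.0069, 0.0002, -0.18, 0.3, -0.0006, 0.0069, 0.0002, -0.18]

```text
clock: 28.3
position: [0.5647, 0.074, 0.1353]
orientation: [-0.0, 0.19, 0.982, -0.0]
wrist_force: [0.6, 0.6, 1.1]
gripper_width: 0.0555
grasp_force: 0.0
```

Call:
step_arm:
  rows: [0.3, -0.0018, 0.0067, 0.0002, -0.18, 0.3, -0.003, 0.0063, 0.0002, -0.18, 0.3, -0.004, 0.0057, 0.0002, -0.18, 0.3, -0.005, 0.0048, 0.0002, -0.18, 0.3, -0.0058, 0.0039, 0.0002, -0.18, 0.3, -0.0064, 0.0028, 0.0002, -0.18, 0.3, -0.0068, 0.0016, 0.0002, -0.18, 0.3, -0.0069, 0.0003, 0.0002, -0.18, 0.3, -0.0069, -0.0009, 0.0002, -0.18, 0.3, -0.0066, -0.0021, 0.0002, -0.18, 0.3, 0, 0, 0, 0, 0.3, 0, 0, 0, 0]

```text
clock: 29.8
position: [0.6066, 0.129, 0.1333]
orientation: [-0.0, -0.647, 0.763, 0.0]
wrist_force: [-1.3, -1.2, 0.2]
gripper_width: 0.0555
grasp_force: 0.0
```

Run:
```python
from h import *
i=r.camera_info("wrist"); im=r.camera("wrist")[:,:,::-1]; st(); cv2.imwrite("pics/w6.png",cv2.convertScaleAbs(im,alpha=1.5)); np.save("w6.npy",i,allow_pickle=True)
plan((.6081,.1293,.137),0.,1)
```

```text
t 29.85 p [0.6066 0.129  0.1334] F tool [0.54 0.75 1.  ] Mz [-0.008  0.017 -0.019] e6 0.016 j6 -1.198 w 0.0555 g 0.0 a -1.734
[1,-0.0005,-0.0014,-0.0036,0.0]  p [0.6066 0.129  0.1334] j6 -1.198 a -1.7337870774920212
```

View pics/w6.png

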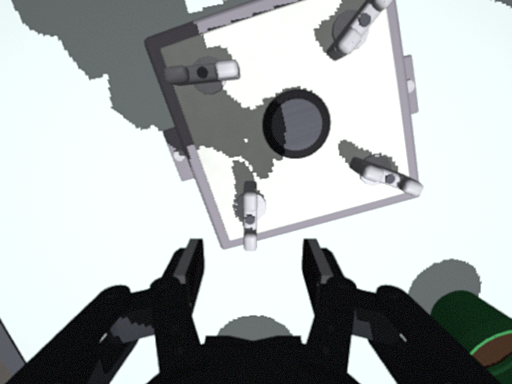

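Call:
step_arm:
  rows: [0.2, -0.0005, -0.0013, 0.015, 0, 0, 0, 0, 0.015, 0, 0, 0, 0, 0.015, 0, 0, 0, 0, 0.008, 0, 0, 0, 0, 0.004, 0, -1, 0, 0, 0, 0, -1, 0, 0, 0, 0, -1, 0, 0, 0, 0, -1, 0, 0, 0, 0, -1, 0, 0, 0, 0]

```text
clock: 31.1
position: [0.6088, 0.1296, 0.077]
orientation: [0.001, -0.648, 0.761, -0.0]
wrist_force: [2.7, -1.2, 5.2]
gripper_width: 0.0083
grasp_force: 60.7
```

```bash
python3 -c "from h import *; st()"
```

```text
t 31.1 p [0.6088 0.1296 0.077 ] F tool [ 0.73 -2.86 -5.24] Mz [-0.179 -0.388 -0.002] e6 0.032 j6 -1.201 w 0.0083 g 60.7 a -1.73
```

Call:
step_arm:
  rows: [-1, 0, 0, 0.0001, 0.15, -1, 0, 0, 0.0002, 0.15, -1, 0, 0, 0.0002, 0.15, -1, 0, 0, 0.0002, 0.15]

```text
clock: 31.6
position: [0.6088, 0.1296, 0.0762]
orientation: [0.001, -0.392, 0.92, -0.0]
wrist_force: [1.4, -1.3, 4.9]
gripper_width: 0.0083
grasp_force: 60.7
```

```bash
python3 -c "from h import *; st()"
```

```text
t 31.6 p [0.6088 0.1296 0.0762] F tool [-0.08 -1.92 -4.86] Mz [-0.17  -0.393  0.097] e6 -3.126 j6 -0.596 w 0.0083 g 60.7 a -2.335
```

Well centred. Continue; use joint effort (−2.48 free at 0.12/row) as the low-noise torque signal.

Call:
step_arm:
  rows: [-1, 0, 0, 0.0001, 0.15, -1, 0, 0, 0.0002, 0.15, -1, 0, 0, 0.0002, 0.15, -1, 0, 0, 0.0002, 0.15]

```text
clock: 32.1
position: [0.6088, 0.1296, 0.0755]
orientation: [0.001, -0.103, 0.995, 0.0]
wrist_force: [2.1, -0.7, 4.1]
gripper_width: 0.0083
grasp_force: 60.6
```

Call:
step_arm:
  rows: [-1, 0, 0, 0.0001, 0.12, -1, 0, 0, 0.0002, 0.12]

```text
clock: 32.35
position: [0.6088, 0.1296, 0.0752]
orientation: [0.001, 0.016, 1.0, 0.0]
wrist_force: [2.0, -0.3, 3.4]
gripper_width: 0.0087
grasp_force: 60.6
```

```bash
python3 -c "from h import *; st()"
```

```text
t 32.35 p [0.6088 0.1296 0.0752] F tool [-2.02 -0.26 -3.37] Mz [-0.088 -0.489  0.101] e6 -2.474 j6 0.243 w 0.0087 g 60.6 a 3.109
```

Call:
step_arm:
  rows: [-1, 0, 0, 0.0001, 0.12, -1, 0, 0, 0.0002, 0.12]

```text
clock: 32.6
position: [0.6088, 0.1296, 0.0749]
orientation: [0.001, 0.136, 0.991, 0.0]
wrist_force: [2.2, -0.2, 5.2]
gripper_width: 0.0085
grasp_force: 60.6
```

```bash
python3 -c "from h import *; st()"
```

```text
t 32.6 p [0.6088 0.1296 0.0749] F tool [-2.15  0.41 -5.2 ] Mz [-0.089 -0.456  0.032] e6 -2.487 j6 0.483 w 0.0085 g 60.6 a 2.869
```

Call:
step_arm:
  rows: [-1, 0, 0, 0.0001, 0.12, -1, 0, 0, 0.0002, 0.12]

```text
clock: 32.85
position: [0.6088, 0.1296, 0.0746]
orientation: [0.001, 0.254, 0.967, 0.0]
wrist_force: [2.6, -1.1, 4.4]
gripper_width: 0.0081
grasp_force: 60.6
```

```bash
python3 -c "from h import *; st()"
```

```text
t 32.85 p [0.6088 0.1296 0.0746] F tool [-2.81  0.35 -4.36] Mz [-0.021 -0.546  0.029] e6 -2.487 j6 0.723 w 0.0081 g 60.6 a 2.629
```

Total 1.92, free.

Call:
step_arm:
  rows: [-1, 0, 0, 0.0001, 0.12, -1, 0, 0, 0.0002, 0.12]

```text
clock: 33.1
position: [0.6088, 0.1297, 0.0743]
orientation: [0.001, 0.368, 0.93, 0.0]
wrist_force: [2.2, 0.2, 3.8]
gripper_width: 0.0086
grasp_force: 60.6
```

```bash
python3 -c "from h import *; st()"
```

```text
t 33.1 p [0.6088 0.1297 0.0743] F tool [-1.48  1.59 -3.75] Mz [-0.074 -0.483  0.043] e6 -2.487 j6 0.963 w 0.0086 g 60.6 a 2.389
```

Call:
step_arm:
  rows: [-1, 0, 0, 0.0001, 0.12, -1, 0, 0, 0.0002, 0.12]

```text
clock: 33.35
position: [0.6088, 0.1297, 0.074]
orientation: [0.0, 0.476, 0.879, 0.0]
wrist_force: [2.3, -0.0, 3.8]
gripper_width: 0.0083
grasp_force: 60.6
```

```bash
python3 -c "from h import *; st()"
```

```text
t 33.35 p [0.6088 0.1297 0.074 ] F tool [-1.26  1.91 -3.82] Mz [-0.017 -0.526  0.066] e6 -2.485 j6 1.203 w 0.0083 g 60.6 a 2.149
```

Total 2.40, free.

Call:
step_arm:
  rows: [-1, 0, 0, 0.0001, 0.12, -1, 0, 0, 0.0002, 0.12]

```text
clock: 33.6
position: [0.6088, 0.1297, 0.0737]
orientation: [0.0, 0.578, 0.816, 0.001]
wrist_force: [3.1, -0.1, 4.9]
gripper_width: 0.0085
grasp_force: 60.7
```

```bash
python3 -c "from h import *; st()"
```

```text
t 33.6 p [0.6088 0.1297 0.0737] F tool [-1.14  2.85 -4.9 ] Mz [-0.032 -0.504  0.19 ] e6 -2.408 j6 1.443 w 0.0085 g 60.7 a 1.909
```

Call:
step_arm:
  rows: [-1, 0, 0, 0.0001, 0.12]

```text
clock: 33.72
position: [0.6088, 0.1297, 0.0736]
orientation: [0.0, 0.626, 0.78, 0.001]
wrist_force: [3.6, -0.5, 3.9]
gripper_width: 0.0083
grasp_force: 60.6
```

```bash
python3 -c "from h import *; st()"
```

```text
t 33.73 p [0.6088 0.1297 0.0736] F tool [-1.27  3.42 -3.89] Mz [-0.028 -0.546  0.14 ] e6 -2.354 j6 1.562 w 0.0083 g 60.6 a 1.789
```

Call:
step_arm:
  rows: [-1, 0, 0, 0.0001, 0.06]

```text
clock: 33.85
position: [0.6088, 0.1297, 0.0735]
orientation: [0.0, 0.649, 0.761, 0.001]
wrist_force: [1.9, -0.9, 4.5]
gripper_width: 0.0084
grasp_force: 60.7
```

```bash
python3 -c "from h import *; st()"
```

```text
t 33.85 p [0.6088 0.1297 0.0735] F tool [-1.16  1.72 -4.49] Mz [-0.009 -0.476  0.274] e6 -0.349 j6 1.621 w 0.0084 g 60.7 a 1.73
```

Call:
step_arm:
  rows: [0, 0, 0, 0, 0, 0, 0, 0, 0, 0, 0.3, 0, 0, -0.015, 0, 0.3, 0, 0, -0.025, 0, 0.3, 0, 0, -0.025, 0, 0.3, 0, 0, 0, 0]

```text
clock: 34.6
position: [0.6095, 0.1298, 0.1409]
orientation: [0.001, 0.647, 0.762, 0.002]
wrist_force: [0.4, 0.0, -1.1]
gripper_width: 0.0559
grasp_force: 0.0
```

```bash
python3 -c "
from h import *
st(); cv2.imwrite('pics/t1.png',r.camera('top')[:,:,::-1])
a=cv2.imread('pics/top0.png').astype(int);b=cv2.imread('pics/t1.png').astype(int)
print(b[110:260,80:165].mean(),a[110:260,80:165].mean())"
```

```text
t 34.6 p [0.6095 0.1298 0.1409] F tool [-0.01  0.35  1.14] Mz [0.067 0.005 0.043] e6 0.008 j6 1.618 w 0.0559 g 0.0 a 1.733
107.97390849673202 106.36206535947713
```

```bash
python3 -c "
from plant import r
print(r.finish_job())"
```

```text
the job is handed in; nothing more can be done
None
```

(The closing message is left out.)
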